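# Fit the microtube head to the bench mixer

### The arm

A 7-joint arm with a two-finger parallel gripper is mounted at the origin on the work surface. World frame = base frame: x ahead of the robot, y to its left, z up, the work surface at z = 0. Lengths are in m, angles in rad, forces in N, time in s.
With the tool pointing down it reaches from about 0.425 to 0.875 m from the base axis. Payload 8.4 kg.
Tool frame: the origin (TCP) lies on the centre line of the jaws, within the pads' length; the fingertips stand 22 mm ahead of it and the grasp point (between the pads) lies 3 mm ahead of it; x points along the fingers, z is the direction in which the jaws open and shut, and the axes are right-handed (so a half turn about x gives the same grasp; the last joint's range is limited). The gripper opens to 85 mm and grips with 20 to 120 N. Pads are 22 mm wide; open, the fingers measure 114 mm over their backs; the gripper's body (76 mm by 85 mm) begins 54 mm behind the grasp point. The pads swing forward as they close: fully open they stand 13 mm farther back than shut.
Start: joints at [-0.099, 0.333, 0.04, 1.465, -0.013, 1.343, -0.059], TCP at [0.65, -0, 0.253] pointing down, gripper open.
Joint ranges: [-2.58, 2.58], [-0.38, 2.09], [-1.3, 1.39], [0.25, 2.4], [-1.5, 4.64], [0.08, 2.09], [-2.65, 2.65]. Speed limits (rad/s): [2.22, 2.22, 2.79, 2.79, 3.14, 3.14, 3.14].

### API

Orientations are given as a unit quaternion [x, y, z, w].
In Python, from cell import monitor, viewer, workorder gives the robot as it stands.
- The arm moves only by the shell command python3 -m crank 'ROWS' [FORCE]. ROWS is JSON, a list of rows, each an object of numbers: "x", "y", "z": the shift along the tool's x, y, z in mm; "rx", "ry", "rz": the turn, a rotation vector about the tool's x, y, z in rad; "fingers": the finger opening in mm, from 0 to 85.4. A call has 1 to 20 rows; each row shifts and turns the commanded pose from where the row before left it, along the tool's axes as they then stand; what a row does not reach is not made up. A row lasts 1/12 s, in which the tool goes at most 41.7 mm and 7.16 degrees, less where a joint would pass 70% of its speed; a pose out of reach is approached as far as the arm can. A call with a gripper value outside its range is refused whole. The fingers move at their own pace and stop on an object; FORCE is the grip in N (left out, the last holds). Time passes only in rows, so rows that do not move let the fingers close. It gives the time, the measured TCP pose, the force and the opening at its end, in the units of the state.
- monitor.get_obs(): the state, without advancing time (a new reading comes with each control period).
- viewer.capture(name): name is "scene" or "side" or "wrist"; returns (picture, depth): 400x640x3 uint8, red, green, blue; 400x640 float32, m along the optical axis (not along the pixel's ray), 0 where there is no reading.
- viewer.camera_params(name): a dict with "K" (3x3 intrinsics, pixels), "R" (3x3) and "t" (3): a world point X has camera coordinates R X + t. Camera axes: x right, y down, z forward; pixel columns grow to the right and rows downward; lengths in m; the calibration is good to about 2 mm. A picture is of the moment at which its call begins: read the wrist's pose just before it. camera_params takes no time and is no camera call; for the wrist camera it gives the pose at the moment of the call.
- workorder.hand_in(): hands the job in, once; it reports no verdict.
The state is a dict: "time": time; "joint_positions": joint angles; "qvel": joint speeds; "joint_efforts": joint torques, N m; "tool_pos": TCP position; "orientation": TCP orientation; "wrist_force": force on the tool from outside, world axes, zero at the start; "wrist_torque": the same for the moment, N m; "width": finger opening in m.
Only numpy, scipy, OpenCV 4.12 (cv2) and the standard library are available. Lean on these libraries where they do the work, as an engineer would, in place of code of your own. Each camera call takes 0.05 s, during which the arm holds its last target.

### The job

Take the round microtube head, the one with six wells, out of the rack and fit it to the bench mixer: lower its tapered shank gently into the spindle, do not drop it, with its two notches over the two drive dogs, until the flange sits flat and fully home on the spindle face. Leave the other two heads where they stand in the rack, and let go of the fitted head.

Things in the scene. Friction and masses are not known exactly. Their poses are not given: they have to be found in the camera images.
- tube_head: Head to fit, aluminium, 0.3 kg. Round flange 92 mm wide, 10 thick, six dark wells; origin: centre of its underside, z up. Grip bar on top: 44 long (x), 14 wide (y), its top 50 above origin. Below, a tapered shank 40 long, 31 wide at flange, 14 at tip. Two through notches in the rim at +x and -x, in line with the bar, 22 wide, from 24 off the axis outward; half a turn fits too. In rack.
- spindle: Steel nose, 92 mm wide, on the white mixer box (190 x 170, 68 tall); fixed, does not turn. Origin: centre of its flat top face, 120 above the bench, z up. Tapered hole 34 wide at mouth, 14 at bottom, 44 deep. Two dark dogs at +x and -x, 30 to 43 off the axis, 14 tall, 9 wide (4 at crest). Seated: head's origin on this one, x axes in line (either way round, about 10 degrees of play).
- plate_head: Bystander in the same rack: square flange 88 x 88 mm with two dark rubber strips, same bar and shank; origin: centre of the flange's underside. The rack is a fixed white block, 110 x 350, 60 tall; its three loose holes, 39 wide, stand in a row 115 apart; the heads' shanks hang in them, flanges resting on its top. A head is clear of it once lifted 45 mm.
- clip_head: Bystander in the same rack: narrow flange 96 x 44 mm with four short upright pins (14 mm), same bar and shank; origin: centre of the flange's underside. Any of the three heads may be in any of the rack's places.
There are look-alikes about, which are no part of the job. What is shaped like the tube_head but orange is not meant.

How it is judged:
By the outcome, as a careful person would: the job done as asked, in the order asked, and still so for the second after the job is handed in, with the robot touching nothing.
It also fails if it takes over 42 s, if anything falls off the work surface, if the arm or the gripper's body presses on something with over 40 N, if the wrist force passes 120 N, or if a joint passes its speed limit or range.

## Working session

There is one attempt and no reset: what is moved stays moved. The work goes in short steps, Python scripts to look and compute and a shell command to move; the robot and the scene stay as the last step left them, time stands still between calls to the robot, and variables do not carry over. Pictures are saved under pics/ and viewed, and the job is handed in when it is done.

```bash
mkdir -p pics; ls; python3 - <<'E'
from cell import monitor, viewer, workorder
import cv2,numpy as np
o=monitor.get_obs();print({k:np.round(v,3).tolist() for k,v in o.items()})
for n in ["scene","side","wrist"]:
    p=viewer.camera_params(n);a,d=viewer.capture(n)
    cv2.imwrite(f"pics/{n}0.png",a[:,:,::-1]);np.savez(f"{n}0.npz",a=a,d=d,**p)
    print(n,p["K"].tolist(),(-p["R"].T@p["t"]).round(3),p["R"].round(3).tolist())
E
```

```text
pics
{'time': 0.0, 'joint_positions': [-0.099, 0.334, 0.04, 1.466, -0.013, 1.343, -0.059], 'qvel': [-0.001, -0.001, 0.0, -0.0, 0.001, 0.001, -0.0], 'joint_efforts': [0.0, -65.855, 1.366, -40.555, 0.017, 0.013, -0.0], 'tool_pos': [0.65, -0.0, 0.252], 'orientation': [-0.0, 0.708, -0.0, 0.707], 'wrist_force': [0.599, 0.466, 0.547], 'wrist_torque': [-0.005, -0.049, 0.028], 'width': 0.085}
scene [[516.8809395947403, 0.0, 321.0211535360164], [0.0, 516.8809395947403, 202.59404123489836], [0.0, 0.0, 1.0]] [ 1.422 -0.071  1.02 ] [[0.17, 0.985, 0.004], [0.71, -0.12, -0.694], [-0.683, 0.121, -0.72]]
side [[484.3464571364401, 0.0, 322.1187157635025], [0.0, 484.3464571364401, 198.769736202538], [0.0, 0.0, 1.0]] [0.193 0.837 1.03 ] [[-0.899, -0.438, 0.004], [-0.325, 0.66, -0.677], [0.294, -0.61, -0.736]]
wrist [[311.930356867939, 0.0, 316.69344121608395], [0.0, 311.930356867939, 191.56810324341825], [0.0, 0.0, 1.0]] [0.65  0.077 0.375] [[1.0, 0.001, -0.002], [0.001, -0.952, 0.305], [-0.001, -0.305, -0.952]]
```

View pics/scene0.png

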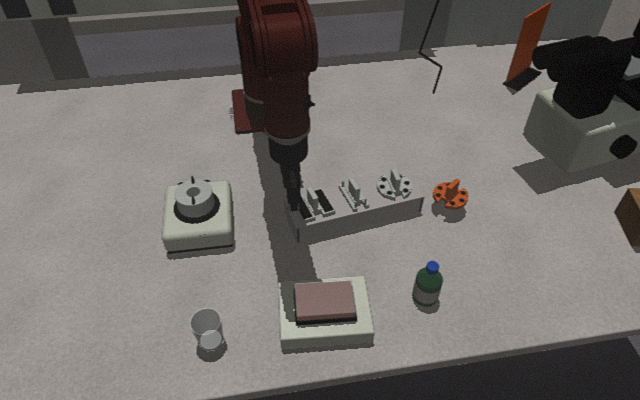

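View pics/side0.png

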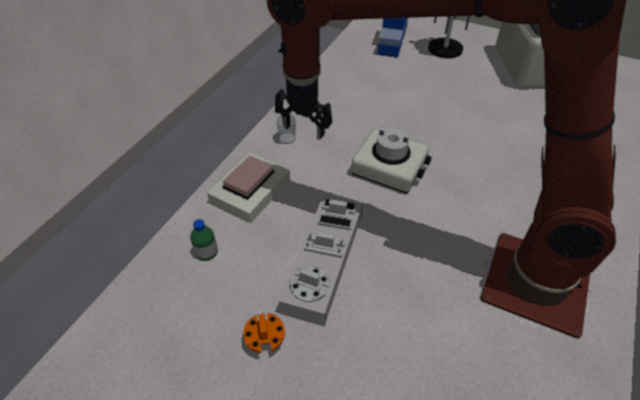

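View pics/wrist0.png

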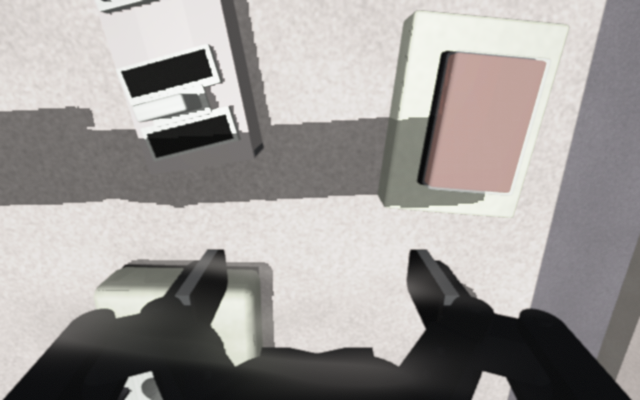

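Scene view: the grey round head with six wells is at (394,185) and the clip head at (352,192). The plate head is at (316,203), and the orange look-alike stands off the rack at (450,195). The spindle is at (196,197). I choose the grey one and check it in close crops.

```bash
python3 - <<'E'
import cv2,numpy as np
def c(n,x0,x1,y0,y1):
    a=np.load(n+"0.npz")["a"][y0:y1,x0:x1,::-1]
    return cv2.resize(a,(400,300),interpolation=cv2.INTER_CUBIC)
o=np.vstack([np.hstack([c("scene",360,440,155,215),c("side",269,349,252,312)]),np.hstack([c("scene",156,236,165,225),c("side",352,432,122,182)])])
cv2.imwrite("pics/crops0.png",o)
E
```

```text
(no output)
```

View pics/crops0.png

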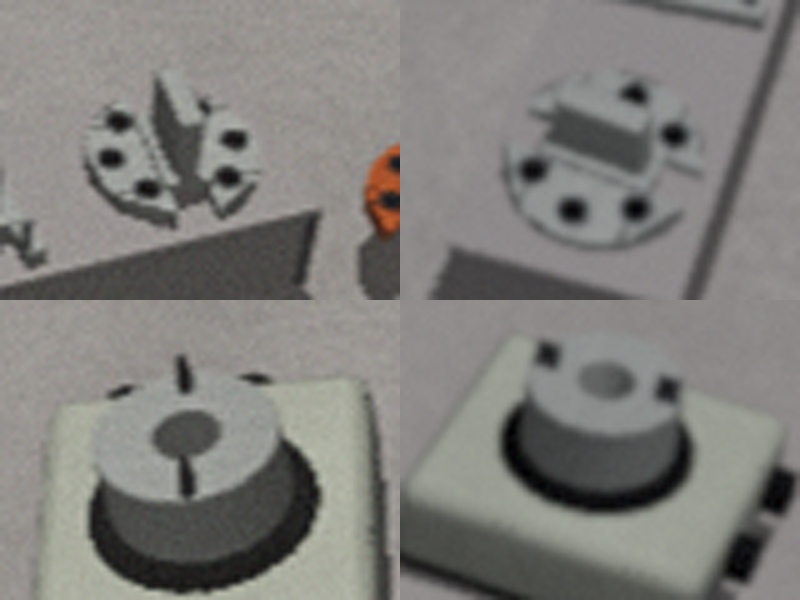

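```bash
cat > h.py <<'E'
import numpy as np,cv2
def ray(p,uv,z):
    uv=np.atleast_2d(uv).astype(float)
    K,R,t=p["K"],p["R"],p["t"]
    d=np.c_[uv,np.ones(len(uv))]@np.linalg.inv(K).T@R
    c=-R.T@t
    return c+d*((z-c[2])/d[:,2])[:,None]
def proj(p,X):
    q=np.atleast_2d(X)@p["R"].T+p["t"]; q=q@p["K"].T
    return q[:,:2]/q[:,2:]
E
python3 - <<'E'
import numpy as np
from h import *
f=lambda x0,y0,L:np.array([[x0+a/5-.4,y0+b/5-.4] for a,b in L])
s=np.load("scene0.npz");d=np.load("side0.npz")
W=ray(s,f(360,155,[(118,122),(110,157),(147,188),(228,177),(234,139)]),.07)
print("wells sc",W.round(4).tolist())
V=ray(d,f(269,252,[(133,170),(172,209),(236,208),(275,134),(233,94)]),.07)
print("wells sd",V.round(4).tolist())
for n,P in (("sc",W),("sd",V)):
    A=np.c_[2*P[:,:2],np.ones(len(P))];x=np.linalg.lstsq(A,(P[:,:2]**2).sum(1),rcond=None)[0]
    print(n,"circle",x[:2],np.sqrt(x[2]+x[0]**2+x[1]**2))
print("bar sc",ray(s,f(360,155,[(165,72),(192,118)]),.11).round(4).tolist())
print("bar sd",ray(d,f(269,252,[(157,105),(247,131)]),.11).round(4).tolist())
print("hole mouth sc",ray(s,f(156,165,[(187,134)]),.12).round(4),"sd",ray(d,f(352,122,[(206,80)]),.12).round(4))
print("dogs crest sc",ray(s,f(156,165,[(183,62),(186,165)]),.134).round(4).tolist())
print("dogs base sd",ray(d,f(352,122,[(147,54),(268,90)]),.13).round(4).tolist())
for n,D,uv in(("s",s,(394,188)),("s",s,(180,192)),("sd",d,(392,152))): print(n,D["d"][uv[1],uv[0]])
E
```

```text
wells sc [[0.4616, 0.2676, 0.07], [0.487, 0.2567, 0.07], [0.5127, 0.2699, 0.07], [0.5118, 0.3139, 0.07], [0.4846, 0.3251, 0.07]]
wells sd [[0.5131, 0.3131, 0.07], [0.4873, 0.3236, 0.07], [0.4613, 0.3103, 0.07], [0.4627, 0.2665, 0.07], [0.4903, 0.2551, 0.07]]
sc circle [0.48622569 0.29108281] 0.034115075295655245
sd circle [0.48835812 0.28933363] 0.03429813358502699
bar sc [[0.4693, 0.2872, 0.11], [0.5054, 0.2916, 0.11]]
bar sd [[0.5062, 0.2999, 0.11], [0.4634, 0.2944, 0.11]]
hole mouth sc [[ 0.4776 -0.2244  0.12  ]] sd [[ 0.4787 -0.2248  0.12  ]]
dogs crest sc [[0.4402, -0.2239, 0.134], [0.5136, -0.2225, 0.134]]
dogs base sd [[0.5143, -0.2199, 0.13], [0.4407, -0.2205, 0.13]]
s 1.3542722
s 1.2695662
sd 1.3856546
```

Crops confirm it: grey, round, six wells, with notches in line with the bar. Both views agree within 2 mm: head at about (0.487, 0.290), spindle at (0.478, -0.2245) with its dogs near world x. I'll move above the head, then turn the jaws a quarter turn.

```bash
python3 -m crank '[{"y":20,"z":-11},{"y":21,"z":-11.7},{"y":21,"z":-11.7},{"y":21,"z":-11.7},{"y":21,"z":-11.7},{"y":21,"z":-11.7},{"y":21,"z":-11.7},{"y":21,"z":-11.7},{"y":21,"z":-11.7},{"y":21,"z":-11.7},{"y":21,"z":-11.7},{"y":21,"z":-11.7},{"y":21,"z":-11.7},{"y":18,"z":-11.7},{},{}]'
python3 -m crank '[{"rx":-0.12},{"rx":-0.12},{"rx":-0.12},{"rx":-0.12},{"rx":-0.12},{"rx":-0.12},{"rx":-0.12},{"rx":-0.12},{"rx":-0.12},{"rx":-0.12},{"rx":-0.12},{"rx":-0.12},{"rx":-0.12},{"rx":-0.01},{},{}]'
cat > look.py <<'E'
import sys,cv2,numpy as np
from cell import monitor,viewer
n,tag=sys.argv[1:3]
o=monitor.get_obs();p=viewer.camera_params(n);a,d=viewer.capture(n)
np.savez(f"{n}{tag}.npz",a=a,d=d,tp=o["tool_pos"],q=o["orientation"],**p)
cv2.imwrite(f"pics/{n}{tag}.png",a[:,:,::-1])
from scipy.spatial.transform import Rotation as R
print(round(o["time"],2),np.round(o["tool_pos"],4),R.from_quat(o["orientation"]).as_matrix().round(4).tolist(),np.round(o["joint_positions"],2),o["width"])
E
python3 look.py wrist 1
```

```text
0.15 [ 0.6497 -0.      0.2526] [[-0.0012, -0.0, 1.0], [-0.0001, 1.0, 0.0], [-1.0, -0.0001, -0.0012]] [-0.1   0.33  0.04  1.47 -0.01  1.34 -0.06] 0.08523862851798324$[0]: bad value
$[0]: bad value
```

View pics/wrist1.png

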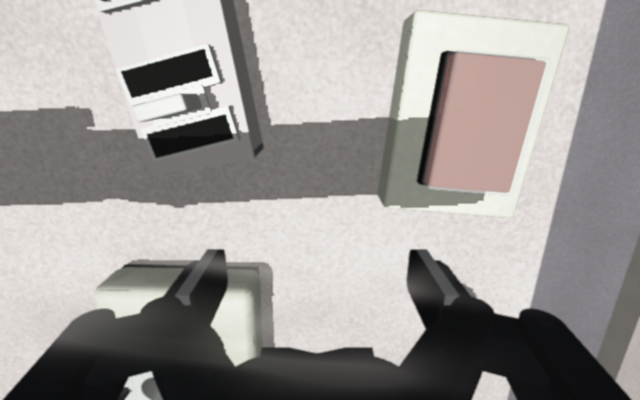

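The rows were refused and nothing moved, so this is still the start view. I'll try one full row to check the format.

```bash
python3 -m crank '[{"x":0,"y":20,"z":-11,"rx":0,"ry":0,"rz":0,"fingers":85}]'
```

```text
time: 0.28
tool_pos: [0.6398, 0.0152, 0.2526]
orientation: [0.001, 0.707, -0.003, 0.707]
wrist_force: [-0.4, -0.6, 0.4]
width: 0.085
```

All seven keys are needed in each row.

```bash
python3 -m crank '[{"x":0,"y":34,"z":-19,"rx":0,"ry":0,"rz":0,"fingers":85},{"x":0,"y":34,"z":-19,"rx":0,"ry":0,"rz":0,"fingers":85},{"x":0,"y":34,"z":-19,"rx":0,"ry":0,"rz":0,"fingers":85},{"x":0,"y":34,"z":-19,"rx":0,"ry":0,"rz":0,"fingers":85},{"x":0,"y":34,"z":-19,"rx":0,"ry":0,"rz":0,"fingers":85},{"x":0,"y":34,"z":-19,"rx":0,"ry":0,"rz":0,"fingers":85},{"x":0,"y":34,"z":-19,"rx":0,"ry":0,"rz":0,"fingers":85},{"x":0,"y":32,"z":-19,"rx":0,"ry":0,"rz":0,"fingers":85},{"x":0,"y":0,"z":0,"rx":0,"ry":0,"rz":0,"fingers":85}]'
python3 -m crank '[{"x":0,"y":0,"z":0,"rx":-0.12,"ry":0,"rz":0,"fingers":85},{"x":0,"y":0,"z":0,"rx":-0.12,"ry":0,"rz":0,"fingers":85},{"x":0,"y":0,"z":0,"rx":-0.12,"ry":0,"rz":0,"fingers":85},{"x":0,"y":0,"z":0,"rx":-0.12,"ry":0,"rz":0,"fingers":85},{"x":0,"y":0,"z":0,"rx":-0.12,"ry":0,"rz":0,"fingers":85},{"x":0,"y":0,"z":0,"rx":-0.12,"ry":0,"rz":0,"fingers":85},{"x":0,"y":0,"z":0,"rx":-0.12,"ry":0,"rz":0,"fingers":85},{"x":0,"y":0,"z":0,"rx":-0.12,"ry":0,"rz":0,"fingers":85},{"x":0,"y":0,"z":0,"rx":-0.12,"ry":0,"rz":0,"fingers":85},{"x":0,"y":0,"z":0,"rx":-0.12,"ry":0,"rz":0,"fingers":85},{"x":0,"y":0,"z":0,"rx":-0.12,"ry":0,"rz":0,"fingers":85},{"x":0,"y":0,"z":0,"rx":-0.12,"ry":0,"rz":0,"fingers":85},{"x":0,"y":0,"z":0,"rx":-0.12,"ry":0,"rz":0,"fingers":85},{"x":0,"y":0,"z":0,"rx":-0.01,"ry":0,"rz":0,"fingers":85},{"x":0,"y":0,"z":0,"rx":0,"ry":0,"rz":0,"fingers":85},{"x":0,"y":0,"z":0,"rx":0,"ry":0,"rz":0,"fingers":85}]'
python3 look.py wrist 2
```

```text
time: 1.03
tool_pos: [0.4817, 0.298, 0.2534]
orientation: [-0.003, 0.708, 0.005, 0.706]
wrist_force: [-0.7, 1.2, 0.1]
width: 0.0847
time: 2.37
tool_pos: [0.4871, 0.2898, 0.2532]
orientation: [-0.499, 0.501, 0.499, 0.501]
wrist_force: [0.3, 0.1, -0.4]
width: 0.0849
2.37 [0.4871 0.2898 0.2532] [[-0.0002, -1.0, 0.0049], [-0.0001, 0.0049, 1.0], [-1.0, 0.0002, -0.0001]] [-0.35  0.18 -0.3   1.66  0.06  1.31  0.91] 0.08490772386560753
```

View pics/wrist2.png

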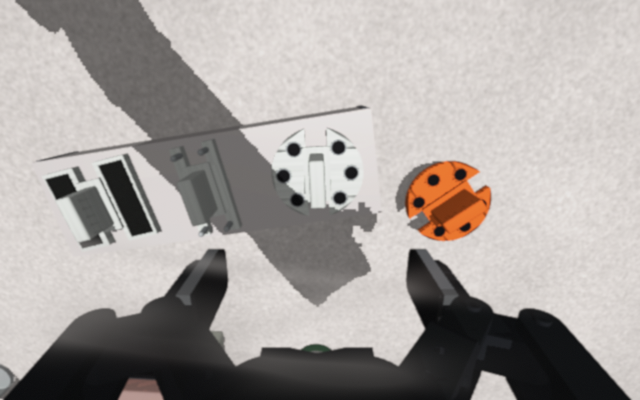

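Wrist view: the grey head is at (317,172), with its six wells, notches and bar all clear. The orange one is at (448,203), and the clip and plate heads are on the left.

```bash
python3 - <<'E'
import numpy as np,cv2
from h import *
p=np.load("wrist2.npz");a=p["a"]
cv2.imwrite("pics/w2c.png",cv2.resize(a[115:230,255:385,::-1],None,fx=6,fy=5.2,interpolation=cv2.INTER_CUBIC)[:600])
g=a.max(2);m=np.zeros_like(g);m[120:222,265:370]=(g[120:222,265:370]<70)
n,l,s,c=cv2.connectedComponentsWithStats(m)
C=[]
for i in range(1,n):
    if s[i,4]>25: C.append(c[i]);print(c[i].round(1),s[i,4])
W=ray(p,np.array(C),.07);print(W.round(4).tolist())
E
```

```text
[338.  147.2] 107
[293.4 149.1] 108
[350.9 172.4] 102
[282.6 176. ] 116
[339.2 197.6] 93
[296.4 199.9] 122
[[0.4608, 0.3102, 0.07], [0.4626, 0.2663, 0.07], [0.4865, 0.3237, 0.07], [0.49, 0.2546, 0.07], [0.5132, 0.3124, 0.07], [0.5155, 0.2681, 0.07]]
```

View pics/w2c.png

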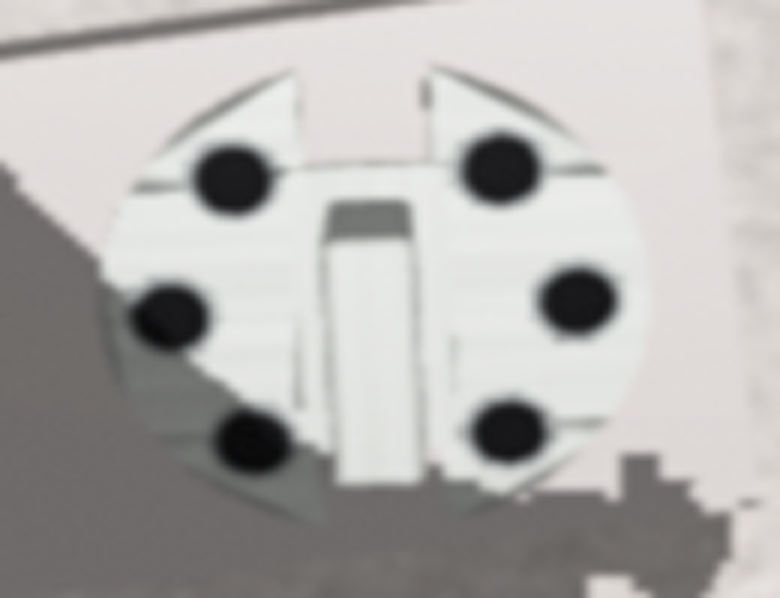

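```bash
python3 - <<'E'
import numpy as np
from h import *
p=np.load("wrist2.npz")
print(ray(p,[[255+x/6,115+y/5.2] for x,y in [(330,240),(412,238),(337,483),(422,485)]],.11).round(4).tolist())
E
python3 -m crank '[{"x":10,"y":-1,"z":-0.8,"rx":-0.044,"ry":0,"rz":0,"fingers":45},{"x":25,"y":0,"z":0,"rx":0,"ry":0,"rz":0,"fingers":45},{"x":25,"y":0,"z":0,"rx":0,"ry":0,"rz":0,"fingers":45},{"x":25,"y":0,"z":0,"rx":0,"ry":0,"rz":0,"fingers":45},{"x":0,"y":0,"z":0,"rx":0,"ry":0,"rz":0,"fingers":45},{"x":0,"y":0,"z":0,"rx":0,"ry":0,"rz":0,"fingers":45}]' 60
python3 look.py wrist 3
```

```text
[[0.4661, 0.2835, 0.11], [0.4658, 0.2953, 0.11], [0.5094, 0.2841, 0.11], [0.5098, 0.2969, 0.11]]
time: 2.92
tool_pos: [0.4874, 0.2888, 0.1677]
orientation: [-0.51, 0.49, 0.511, 0.489]
wrist_force: [0.2, -0.3, 1.1]
width: 0.0448
2.92 [0.4874 0.2888 0.1677] [[-0.0022, -0.9991, -0.0417], [-0.0012, -0.0417, 0.9991], [-1.0, 0.0023, -0.0011]] [-0.35  0.25 -0.3   1.76  0.08  1.14  0.93] 0.04482551023592977
```

View pics/wrist3.png

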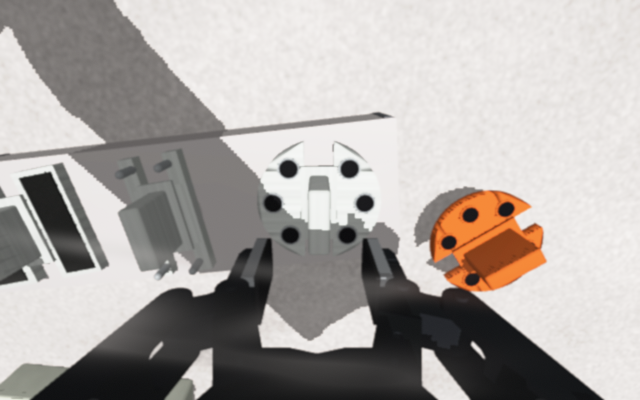

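The fingers straddle the bar (bar top at (319,205)) and the alignment looks good. The bar-top centre (0.4878, 0.290) agrees with the wells. I'll go down and close.

```bash
python3 -m crank '[{"x":20,"y":-0.5,"z":0.5,"rx":0,"ry":0,"rz":0,"fingers":45},{"x":20,"y":0,"z":0,"rx":0,"ry":0,"rz":0,"fingers":45},{"x":14,"y":0,"z":0,"rx":0,"ry":0,"rz":0,"fingers":45},{"x":8,"y":0,"z":0,"rx":0,"ry":0,"rz":0,"fingers":45},{"x":0,"y":0,"z":0,"rx":0,"ry":0,"rz":0,"fingers":45},{"x":0,"y":0,"z":0,"rx":0,"ry":0,"rz":0,"fingers":30},{"x":0,"y":0,"z":0,"rx":0,"ry":0,"rz":0,"fingers":8},{"x":0,"y":0,"z":0,"rx":0,"ry":0,"rz":0,"fingers":8},{"x":0,"y":0,"z":0,"rx":0,"ry":0,"rz":0,"fingers":8},{"x":0,"y":0,"z":0,"rx":0,"ry":0,"rz":0,"fingers":8},{"x":0,"y":0,"z":0,"rx":0,"ry":0,"rz":0,"fingers":8},{"x":0,"y":0,"z":0,"rx":0,"ry":0,"rz":0,"fingers":8},{"x":0,"y":0,"z":0,"rx":0,"ry":0,"rz":0,"fingers":8}]' 70
python3 look.py wrist 4
```

```text
time: 4.05
tool_pos: [0.4894, 0.2902, 0.1081]
orientation: [0.511, -0.488, -0.51, -0.49]
wrist_force: [-0.7, 0.1, 6.9]
width: 0.0124
4.05 [0.4894 0.2902 0.1081] [[0.0023, -0.9991, -0.0429], [0.0012, -0.0429, 0.9991], [-1.0, -0.0024, 0.0011]] [-0.36  0.31 -0.3   1.82  0.1   1.02  0.92] 0.012362181130263146
```

View pics/wrist4.png

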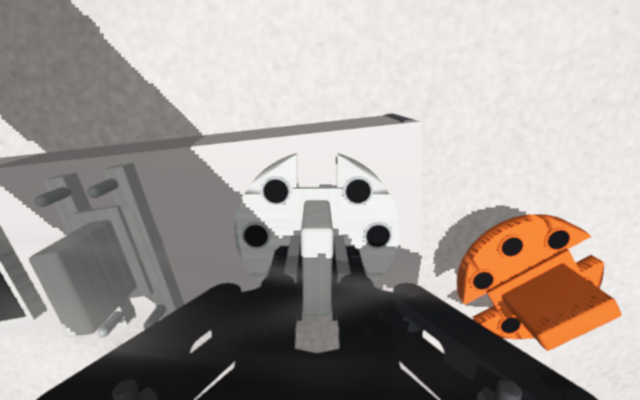

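Gripped, with an opening of 12.4 mm. Now I lift straight up, slowly at first.

```bash
python3 -m crank '[{"x":-4,"y":0,"z":0,"rx":0,"ry":0,"rz":0,"fingers":8},{"x":-8,"y":0,"z":0,"rx":0,"ry":0,"rz":0,"fingers":8},{"x":-12,"y":0,"z":0,"rx":0,"ry":0,"rz":0,"fingers":8},{"x":-16,"y":0,"z":0,"rx":0,"ry":0,"rz":0,"fingers":8},{"x":-20,"y":0,"z":0,"rx":0,"ry":0,"rz":0,"fingers":8},{"x":-20,"y":0,"z":0,"rx":0,"ry":0,"rz":0,"fingers":8},{"x":-20,"y":0,"z":0,"rx":0,"ry":0,"rz":0,"fingers":8},{"x":-20,"y":0,"z":0,"rx":0,"ry":0,"rz":0,"fingers":8},{"x":-20,"y":0,"z":0,"rx":0,"ry":0,"rz":0,"fingers":8},{"x":-12,"y":0,"z":0,"rx":0,"ry":0,"rz":0,"fingers":8},{"x":-4,"y":0,"z":0,"rx":0,"ry":0,"rz":0,"fingers":8},{"x":0,"y":0,"z":0,"rx":0,"ry":0,"rz":0,"fingers":8},{"x":0,"y":0,"z":0,"rx":0,"ry":0,"rz":0,"fingers":8}]'
python3 look.py side 5;python3 look.py wrist 5
```

```text
time: 5.18
tool_pos: [0.4882, 0.2895, 0.2616]
orientation: [-0.511, 0.489, 0.511, 0.489]
wrist_force: [0.5, 0.6, -3.8]
width: 0.013
5.18 [0.4882 0.2895 0.2616] [[-0.0009, -0.9991, -0.0431], [-0.0005, -0.0431, 0.9991], [-1.0, 0.0009, -0.0005]] [-0.35  0.18 -0.3   1.64  0.05  1.33  0.96] 0.013023964988549562
5.23 [0.488  0.2894 0.2611] [[-0.0016, -0.9991, -0.0432], [-0.001, -0.0432, 0.9991], [-1.0, 0.0017, -0.0009]] [-0.35  0.18 -0.3   1.64  0.05  1.33  0.96] 0.012936314010283367
```

View pics/side5.png

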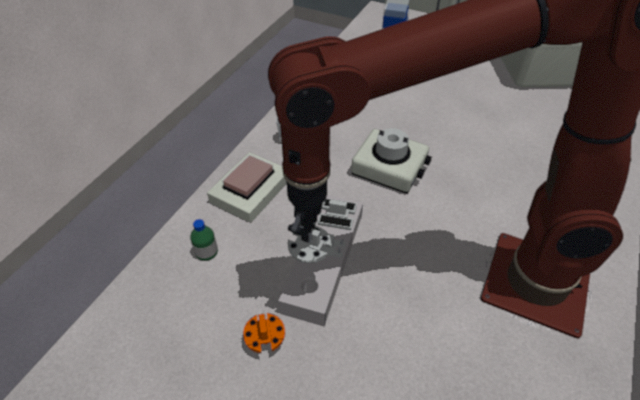

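View pics/wrist5.png

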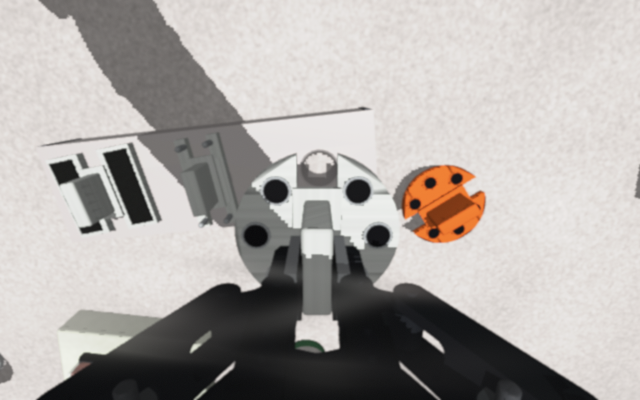

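The head is held. In the wrist view the wells have the same pixels as before the lift ((275,190), (357,190), (255,236), (378,236)), so there was no slip. Now the head's offset from the tool.

```bash
python3 - <<'E'
import numpy as np,cv2
from h import *
from scipy.spatial.transform import Rotation as Ro
for t in "45":
    p=np.load(f"wrist{t}.npz");a=p["a"];g=a.max(2)
    m=np.zeros_like(g);m[170:255,238:395]=(g[170:255,238:395]<60)
    n,l,s,c=cv2.connectedComponentsWithStats(m)
    C=[(c[i],s[i,4]) for i in range(1,n) if s[i,4]>150 and abs(s[i,2]-s[i,3])<10]
    P=np.array([x[0] for x in C]); print(P.round(1).tolist(),[x[1] for x in C])
    for h in (.036,.038,.040):
        W=ray(p,P,p["tp"][2]-h)
        T=(W-p["tp"])@Ro.from_quat(p["q"]).as_matrix()
        print(h,"tool frame mm",(T*1000).round(1).tolist())
    print([round(float(p["d"][int(y),int(x)]),4) for x,y in P+[0,-14]])
E
```

```text
[[275.3, 190.8], [357.8, 190.8], [255.4, 235.5], [377.6, 236.0]] [np.int32(393), np.int32(393), np.int32(411), np.int32(362)]
0.036 tool frame mm [[35.9, 27.9, -22.6], [36.0, 27.9, 21.3], [36.0, 1.8, -34.8], [36.0, 1.5, 33.4]]
0.038 tool frame mm [[37.9, 27.3, -22.9], [38.0, 27.3, 21.5], [38.0, 0.8, -35.2], [38.0, 0.6, 33.8]]
0.04 tool frame mm [[39.9, 26.7, -23.2], [40.0, 26.7, 21.8], [40.0, -0.1, -35.6], [40.0, -0.4, 34.2]]
[0.1639, 0.1626, 0.1714, 0.1711]
[[275.3, 190.9], [357.9, 190.8], [255.5, 235.5], [377.6, 236.0]] [np.int32(402), np.int32(402), np.int32(419), np.int32(368)]
0.036 tool frame mm [[36.1, 27.9, -22.7], [36.0, 28.0, 21.3], [36.0, 1.8, -34.7], [36.0, 1.6, 33.4]]
0.038 tool frame mm [[38.1, 27.2, -22.9], [38.0, 27.3, 21.6], [38.0, 0.8, -35.2], [38.0, 0.6, 33.8]]
0.04 tool frame mm [[40.1, 26.6, -23.2], [40.0, 26.7, 21.9], [40.0, -0.1, -35.6], [40.0, -0.4, 34.2]]
[0.1629, 0.1626, 0.1714, 0.1717]
```

The offset is under 1 mm with no tilt. Next I carry it past the spindle to a spot (TCP x about 0.555) where the wrist camera can see the spindle beyond the flange.

```bash
python3 -m crank '[{"x":0,"y":-1,"z":-12,"rx":0,"ry":0,"rz":0,"fingers":8},{"x":0,"y":-2,"z":-22,"rx":0,"ry":0,"rz":0,"fingers":8},{"x":0,"y":-3,"z":-30,"rx":0,"ry":0,"rz":0,"fingers":8},{"x":0,"y":-3,"z":-32,"rx":0,"ry":0,"rz":0,"fingers":8},{"x":0,"y":-3,"z":-32,"rx":0,"ry":0,"rz":0,"fingers":8},{"x":0,"y":-3,"z":-32,"rx":0,"ry":0,"rz":0,"fingers":8},{"x":0,"y":-3,"z":-32,"rx":0,"ry":0,"rz":0,"fingers":8},{"x":0,"y":-3,"z":-32,"rx":0,"ry":0,"rz":0,"fingers":8},{"x":0,"y":-3,"z":-32,"rx":0,"ry":0,"rz":0,"fingers":8},{"x":0,"y":-3,"z":-32,"rx":0,"ry":0,"rz":0,"fingers":8},{"x":0,"y":-3,"z":-32,"rx":0,"ry":0,"rz":0,"fingers":8},{"x":0,"y":-3,"z":-32,"rx":0,"ry":0,"rz":0,"fingers":8},{"x":0,"y":-3,"z":-32,"rx":0,"ry":0,"rz":0,"fingers":8},{"x":0,"y":-3,"z":-32,"rx":0,"ry":0,"rz":0,"fingers":8},{"x":0,"y":-3,"z":-32,"rx":0,"ry":0,"rz":0,"fingers":8},{"x":0,"y":-3,"z":-30,"rx":0,"ry":0,"rz":0,"fingers":8},{"x":0,"y":-1,"z":-22,"rx":0,"ry":0,"rz":0,"fingers":8},{"x":0,"y":0,"z":-12,"rx":0,"ry":0,"rz":0,"fingers":8},{"x":0,"y":0,"z":0,"rx":0,"ry":0,"rz":0,"fingers":8},{"x":0,"y":0,"z":0,"rx":0,"ry":0,"rz":0,"fingers":8}]'
python3 look.py wrist 6
```

```text
time: 6.95
tool_pos: [0.556, -0.2199, 0.2617]
orientation: [-0.51, 0.489, 0.511, 0.489]
wrist_force: [0.8, 0.3, -2.4]
width: 0.0125
6.95 [ 0.556  -0.2199  0.2617] [[-0.0011, -0.9991, -0.0422], [0.0008, -0.0422, 0.9991], [-1.0, 0.0011, 0.0009]] [ 0.22  0.22  0.1   1.59 -0.02  1.33  1.93] 0.012545675776408884
```

View pics/wrist6.png

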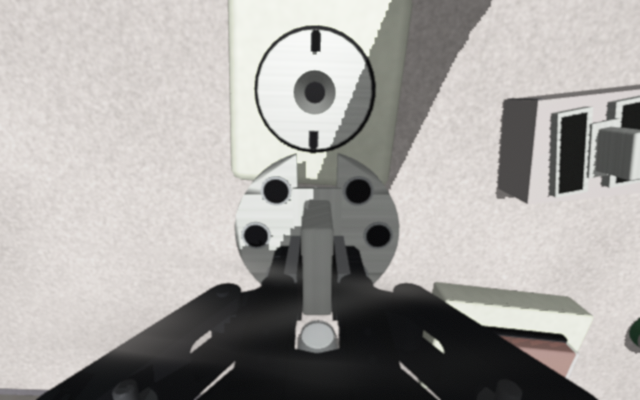

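The spindle is fully visible, its face centred at (315,90) with dogs at (316,41) and (313,140). I'll measure it precisely.

```bash
python3 - <<'E'
import numpy as np,cv2
from h import *
from scipy.spatial.transform import Rotation as Ro
p=np.load("wrist6.npz");a=p["a"];g=a.max(2)
m=np.zeros_like(g);m[28:150,265:370]=(g[28:150,265:370]<60)
n,l,s,c=cv2.connectedComponentsWithStats(m)
for i in range(1,n):
    if s[i,4]>20: print(c[i].round(1),s[i].tolist())
cv2.imwrite("pics/w6c.png",cv2.resize(a[20:160,245:385,::-1],(600,600),interpolation=cv2.INTER_CUBIC))
E
```

```text
[353.2  47.5] [321, 28, 49, 45, 100]
[315.3  40.4] [312, 30, 8, 21, 145]
[314.4  91.6] [305, 82, 19, 20, 311]
[351.3 133.3] [322, 108, 48, 42, 189]
[313.  140.2] [310, 132, 7, 18, 118]
[291.2 144.9] [279, 138, 27, 12, 38]
```

View pics/w6c.png

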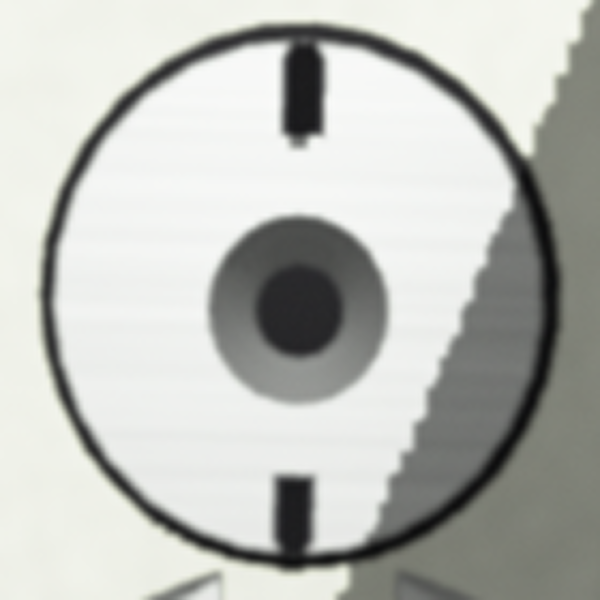

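```bash
python3 - <<'E'
import numpy as np
from h import *
from scipy.spatial.transform import Rotation as Ro
p=np.load("wrist6.npz")
k=140/600
f=lambda x,y:(245+(x+.5)*k-.5,20+(y+.5)*k-.5)
M=ray(p,[f(298.5,213),f(298.5,405),f(208,309),f(389,309)],.12);print("mouth",M.round(4).tolist(),"c",M.mean(0).round(4))
E=ray(p,[f(300,34),f(300,562),f(50,297),f(548,297)],.12);print("rim(outer)",E.round(4).tolist(),E.mean(0).round(4))
for z in(.12,.127,.134):
    D=ray(p,[f(303,88),f(293,512)],z);v=D[1]-D[0];print("dogs",z,D.round(4).tolist(),"len",np.linalg.norm(v).round(4),"yaw deg",np.degrees(np.arctan2(v[1],v[0])).round(2),D.mean(0).round(4))
R=Ro.from_quat(p["q"]).as_matrix()
# tool-aligned delta: head measured in same camera: tool frame y .6 z -.7
for c in (M.mean(0),):
    d=(c-p["tp"])@R*1000; print("spindle in tool",d.round(1),"minus head",(d-[38,.6,-.7]).round(1))
print("head yaw",np.degrees(np.arctan2(-R[1,1],-R[0,1])))
E
```

```text
mouth [[0.461, -0.2264, 0.12], [0.4954, -0.225, 0.12], [0.4785, -0.2427, 0.12], [0.4771, -0.2087, 0.12]] c [ 0.478  -0.2257  0.12  ]
rim(outer) [[0.4314, -0.2273, 0.12], [0.5257, -0.2234, 0.12], [0.4777, -0.2723, 0.12], [0.4737, -0.179, 0.12]] [ 0.4771 -0.2255  0.12  ]
dogs 0.12 [[0.44, -0.2264, 0.12], [0.5158, -0.2252, 0.12]] len 0.0758 yaw deg 0.91 [ 0.4779 -0.2258  0.12  ]
dogs 0.127 [[0.441, -0.2263, 0.127], [0.5148, -0.2252, 0.127]] len 0.0738 yaw deg 0.91 [ 0.4779 -0.2258  0.127 ]
dogs 0.134 [[0.4421, -0.2263, 0.134], [0.5138, -0.2251, 0.134]] len 0.0718 yaw deg 0.91 [ 0.478  -0.2257  0.134 ]
spindle in tool [141.8  78.   -2.6] minus head [103.8  77.4  -1.9]
head yaw 2.417709971080018
```

The mouth measures 34 mm as it should, the dogs' yaw is 0.9° and the head's is 2.4°. The three views agree within 1.5 mm. I'll move over the spindle with a small turn.

```bash
python3 -m crank '[{"x":0,"y":14,"z":-0.5,"rx":0,"ry":0,"rz":0,"fingers":8},{"x":0,"y":25,"z":-0.5,"rx":0,"ry":0,"rz":0,"fingers":8},{"x":0,"y":25,"z":-0.5,"rx":0,"ry":0,"rz":0,"fingers":8},{"x":0,"y":13.4,"z":-0.4,"rx":0,"ry":0,"rz":0,"fingers":8},{"x":10,"y":0,"z":0,"rx":0.026,"ry":0,"rz":0,"fingers":8},{"x":10,"y":0,"z":0,"rx":0,"ry":0,"rz":0,"fingers":8},{"x":0,"y":0,"z":0,"rx":0,"ry":0,"rz":0,"fingers":8},{"x":0,"y":0,"z":0,"rx":0,"ry":0,"rz":0,"fingers":8}]'
python3 look.py scene 7;python3 look.py side 7
python3 - <<'E'
import cv2,numpy as np
c=lambda n,x,y:cv2.resize(np.load(n+"7.npz")["a"][y:y+90,x:x+60,::-1],(400,600),interpolation=cv2.INTER_CUBIC)
cv2.imwrite("pics/c7.png",np.hstack([c("scene",165,150),c("side",362,95)]))
E
```

```text
time: 7.67
tool_pos: [0.4794, -0.2237, 0.2416]
orientation: [-0.504, 0.495, 0.505, 0.495]
wrist_force: [-0.3, -0.2, -3.0]
width: 0.0128
7.67 [ 0.4794 -0.2237  0.2416] [[-0.0014, -0.9998, -0.0198], [0.0008, -0.0198, 0.9998], [-1.0, 0.0014, 0.0008]] [ 0.25  0.09  0.11  1.78 -0.01  1.27  1.95] 0.012814335730522361
7.72 [ 0.4797 -0.2241  0.2421] [[-0.0006, -0.9998, -0.0193], [0.0004, -0.0193, 0.9998], [-1.0, 0.0006, 0.0004]] [ 0.25  0.09  0.11  1.78 -0.01  1.27  1.95] 0.01290592182658097
```

View pics/c7.png

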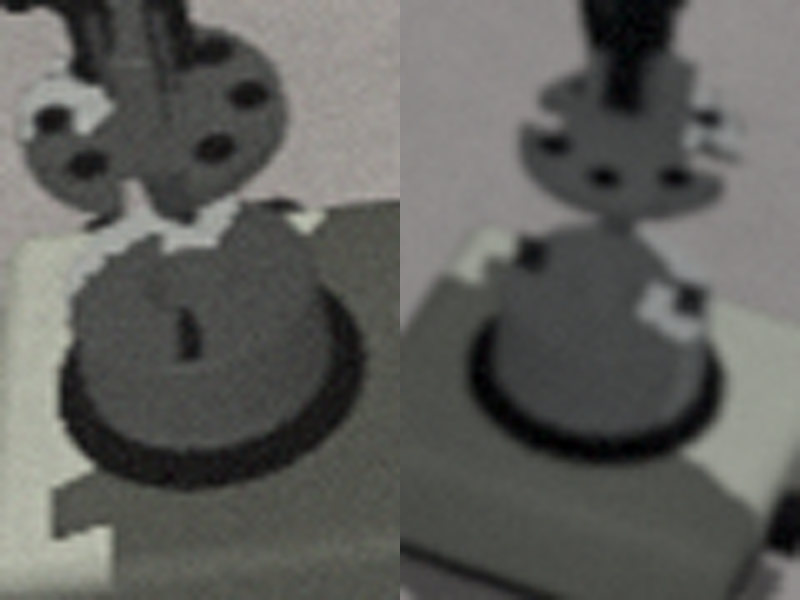

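The head hangs level above the spindle, notches in line with the dogs (seen at (188,335) left and (530,250), (690,295) right in the crop). I correct by 1 mm and go down in steps, watching the force.

```bash
python3 -m crank '[{"x":8,"y":1,"z":-0.9,"rx":0,"ry":0,"rz":0,"fingers":8},{"x":10,"y":0,"z":0,"rx":0,"ry":0,"rz":0,"fingers":8},{"x":10,"y":0,"z":0,"rx":0,"ry":0,"rz":0,"fingers":8},{"x":8,"y":0,"z":0,"rx":0,"ry":0,"rz":0,"fingers":8},{"x":5,"y":0,"z":0,"rx":0,"ry":0,"rz":0,"fingers":8},{"x":4,"y":0,"z":0,"rx":0,"ry":0,"rz":0,"fingers":8},{"x":0,"y":0,"z":0,"rx":0,"ry":0,"rz":0,"fingers":8}]'
python3 look.py wrist 8
```

```text
time: 8.35
tool_pos: [0.4779, -0.2258, 0.1962]
orientation: [-0.504, 0.496, 0.505, 0.495]
wrist_force: [-1.0, 0.8, -2.7]
width: 0.0128
8.35 [ 0.4779 -0.2258  0.1962] [[-0.0015, -0.9999, -0.0172], [0.0005, -0.0172, 0.9999], [-1.0, 0.0015, 0.0005]] [ 0.25  0.13  0.11  1.84 -0.02  1.18  1.96] 0.012784352916234244
```

View pics/wrist8.png

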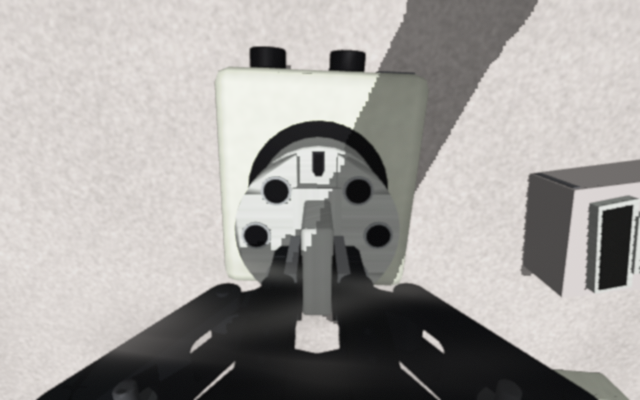

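The near-side dog at (318,163) sits centred in the notch (300–336), with no contact force. I continue slowly.

```bash
python3 -m crank '[{"x":4,"y":0,"z":0,"rx":0,"ry":0,"rz":0,"fingers":8},{"x":4,"y":0,"z":0,"rx":0,"ry":0,"rz":0,"fingers":8},{"x":4,"y":0,"z":0,"rx":0,"ry":0,"rz":0,"fingers":8},{"x":3,"y":0,"z":0,"rx":0,"ry":0,"rz":0,"fingers":8},{"x":3,"y":0,"z":0,"rx":0,"ry":0,"rz":0,"fingers":8},{"x":2,"y":0,"z":0,"rx":0,"ry":0,"rz":0,"fingers":8},{"x":0,"y":0,"z":0,"rx":0,"ry":0,"rz":0,"fingers":8}]'
python3 -m crank '[{"x":1.5,"y":0,"z":0,"rx":0,"ry":0,"rz":0,"fingers":8},{"x":1.5,"y":0,"z":0,"rx":0,"ry":0,"rz":0,"fingers":8},{"x":1,"y":0,"z":0,"rx":0,"ry":0,"rz":0,"fingers":8},{"x":0,"y":0,"z":0,"rx":0,"ry":0,"rz":0,"fingers":8}]'
```

```text
time: 8.98
tool_pos: [0.478, -0.2259, 0.1768]
orientation: [-0.504, 0.496, 0.505, 0.496]
wrist_force: [-0.2, 0.1, -2.6]
width: 0.0128
time: 9.32
tool_pos: [0.4782, -0.226, 0.1731]
orientation: [-0.504, 0.496, 0.504, 0.496]
wrist_force: [-0.8, 0.6, -3.6]
width: 0.0126
```

```bash
python3 -m crank '[{"x":1,"y":0,"z":0,"rx":0,"ry":0,"rz":0,"fingers":8},{"x":1,"y":0,"z":0,"rx":0,"ry":0,"rz":0,"fingers":8},{"x":1,"y":0,"z":0,"rx":0,"ry":0,"rz":0,"fingers":8},{"x":0,"y":0,"z":0,"rx":0,"ry":0,"rz":0,"fingers":8}]'
python3 -m crank '[{"x":1,"y":0,"z":0,"rx":0,"ry":0,"rz":0,"fingers":8},{"x":1,"y":0,"z":0,"rx":0,"ry":0,"rz":0,"fingers":8},{"x":0,"y":0,"z":0,"rx":0,"ry":0,"rz":0,"fingers":8}]'
```

```text
time: 9.65
tool_pos: [0.4785, -0.2259, 0.1703]
orientation: [0.504, -0.496, -0.504, -0.496]
wrist_force: [1.0, 0.4, -3.0]
width: 0.0126
time: 9.9
tool_pos: [0.4788, -0.2258, 0.1685]
orientation: [0.505, -0.495, -0.504, -0.496]
wrist_force: [2.7, 0.8, -1.4]
width: 0.013
```

```bash
python3 -m crank '[{"x":1,"y":-0.7,"z":0,"rx":0,"ry":0,"rz":0,"fingers":8},{"x":0,"y":0,"z":0,"rx":0,"ry":0,"rz":0,"fingers":8},{"x":0,"y":0,"z":0,"rx":0,"ry":0,"rz":0,"fingers":8}]'
python3 -m crank '[{"x":1,"y":0,"z":0,"rx":0,"ry":0,"rz":0,"fingers":8},{"x":0,"y":0,"z":0,"rx":0,"ry":0,"rz":0,"fingers":8},{"x":0,"y":0,"z":0,"rx":0,"ry":0,"rz":0,"fingers":8}]'; python3 look.py wrist 9;python3 look.py side 9;python3 look.py scene 9
python3 - <<'E'
import cv2,numpy as np
c=lambda n,x,y:cv2.resize(np.load(n+"9.npz")["a"][y:y+60,x:x+60,::-1],(400,400),interpolation=cv2.INTER_CUBIC)
cv2.imwrite("pics/c9.png",np.hstack([c("scene",165,170),c("side",362,115)]))
E
```

```text
time: 10.15
tool_pos: [0.4791, -0.2259, 0.1681]
orientation: [0.504, -0.496, -0.504, -0.496]
wrist_force: [-1.9, 2.9, 6.3]
width: 0.0125
time: 10.4
tool_pos: [0.4791, -0.2259, 0.168]
orientation: [0.504, -0.495, -0.504, -0.496]
wrist_force: [-5.9, 3.7, 15.8]
width: 0.0126
10.4 [ 0.4791 -0.2259  0.168 ] [[0.0006, -0.9999, -0.0172], [0.0002, -0.0172, 0.9999], [-1.0, -0.0006, 0.0001]] [ 0.25  0.15  0.11  1.87 -0.02  1.12  1.96] 0.012595142083405666
10.45 [ 0.4791 -0.2259  0.168 ] [[0.0007, -0.9999, -0.0172], [0.0002, -0.0172, 0.9999], [-1.0, -0.0007, 0.0002]] [ 0.25  0.15  0.11  1.87 -0.02  1.12  1.96] 0.012748606979774974
10.5 [ 0.4791 -0.2259  0.168 ] [[0.0007, -0.9999, -0.0172], [0.0001, -0.0172, 0.9999], [-1.0, -0.0007, 0.0001]] [ 0.25  0.15  0.11  1.87 -0.02  1.12  1.96] 0.01257882888383427
```

View pics/c9.png

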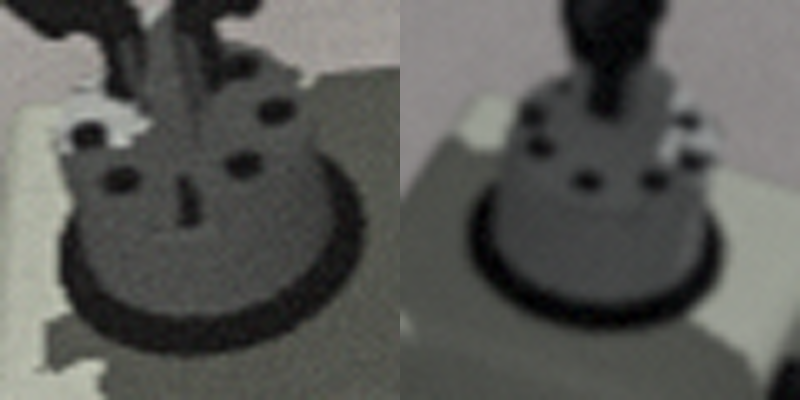

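View pics/wrist9.png

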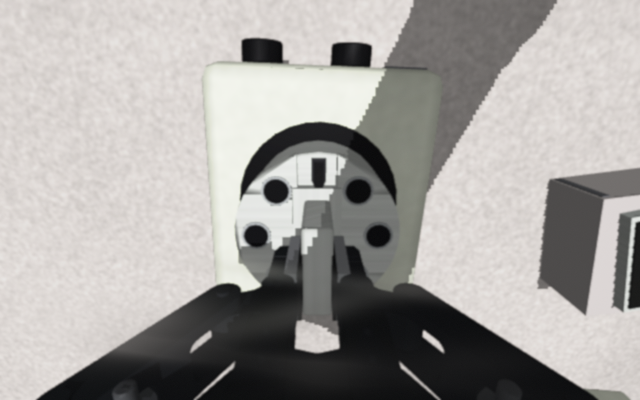

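It is seated: it stopped at TCP z 0.168, exactly 48 mm above the spindle face, with the contact force rising. The dogs show through both notches. I relax the preload and open.

```bash
python3 -m crank '[{"x":-1,"y":0,"z":0,"rx":0,"ry":0,"rz":0,"fingers":8},{"x":0,"y":0,"z":0,"rx":0,"ry":0,"rz":0,"fingers":13},{"x":0,"y":0,"z":0,"rx":0,"ry":0,"rz":0,"fingers":18},{"x":0,"y":0,"z":0,"rx":0,"ry":0,"rz":0,"fingers":26},{"x":0,"y":0,"z":0,"rx":0,"ry":0,"rz":0,"fingers":36},{"x":0,"y":0,"z":0,"rx":0,"ry":0,"rz":0,"fingers":45},{"x":0,"y":0,"z":0,"rx":0,"ry":0,"rz":0,"fingers":45},{"x":0,"y":0,"z":0,"rx":0,"ry":0,"rz":0,"fingers":45}]'
python3 -m crank '[{"x":-6,"y":0,"z":0,"rx":0,"ry":0,"rz":0,"fingers":45},{"x":-12,"y":0,"z":0,"rx":0,"ry":0,"rz":0,"fingers":45},{"x":-20,"y":0,"z":0,"rx":0,"ry":0,"rz":0,"fingers":45},{"x":-25,"y":0,"z":0,"rx":0,"ry":0,"rz":0,"fingers":45},{"x":-25,"y":0,"z":0,"rx":0,"ry":0,"rz":0,"fingers":45},{"x":-20,"y":0,"z":0,"rx":0,"ry":0,"rz":0,"fingers":45},{"x":0,"y":-20,"z":0,"rx":0,"ry":0,"rz":0,"fingers":45},{"x":0,"y":-20,"z":0,"rx":0,"ry":0,"rz":0,"fingers":45},{"x":0,"y":-20,"z":0,"rx":0,"ry":0,"rz":0,"fingers":45},{"x":0,"y":0,"z":0,"rx":0,"ry":0,"rz":0,"fingers":45},{"x":0,"y":0,"z":0,"rx":0,"ry":0,"rz":0,"fingers":45}]'
for c in wrist side scene; do python3 look.py $c 10;done
python3 - <<'E'
import cv2,numpy as np
c=lambda n,x,y:cv2.resize(np.load(n+"10.npz")["a"][y:y+60,x:x+60,::-1],(400,400),interpolation=cv2.INTER_CUBIC)
cv2.imwrite("pics/c10.png",np.hstack([c("scene",165,170),c("side",362,115)]))
E
```

```text
time: 11.22
tool_pos: [0.4789, -0.2261, 0.1672]
orientation: [-0.504, 0.496, 0.504, 0.496]
wrist_force: [0.3, 0.2, -0.9]
width: 0.0446
time: 12.13
tool_pos: [0.5395, -0.2246, 0.2759]
orientation: [0.505, -0.495, -0.504, -0.495]
wrist_force: [-0.2, 0.3, 0.6]
width: 0.0452
12.13 [ 0.5395 -0.2246  0.2759] [[0.0, -0.9998, -0.0181], [-0.0001, -0.0181, 0.9998], [-1.0, -0.0, -0.0002]] [ 0.23  0.19  0.11  1.6  -0.02  1.35  1.92] 0.0452289322683865
12.18 [ 0.5388 -0.225   0.2759] [[-0.0001, -0.9999, -0.0173], [-0.0002, -0.0173, 0.9999], [-1.0, 0.0001, -0.0002]] [ 0.23  0.19  0.11  1.6  -0.02  1.35  1.92] 0.0453959695976527
12.23 [ 0.5384 -0.2252  0.2759] [[-0.0, -0.9999, -0.0167], [-0.0002, -0.0167, 0.9999], [-1.0, 0.0, -0.0002]] [ 0.23  0.19  0.11  1.6  -0.02  1.35  1.92] 0.044944012626262936
```

View pics/c10.png

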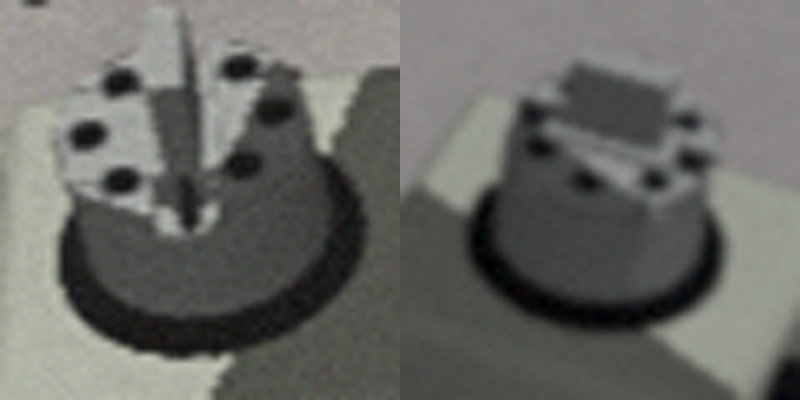

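View pics/wrist10.png

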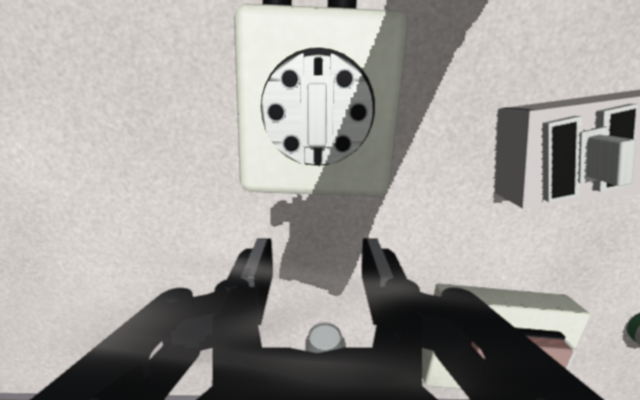

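View pics/side10.png

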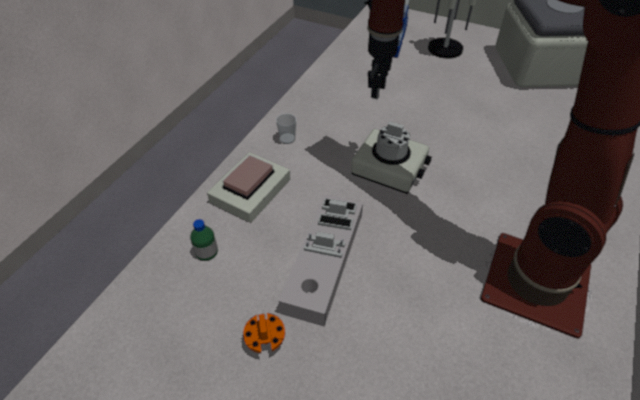

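The head sits with both dogs ((318,66), (318,155)) centred in its notches. The other heads are still in the rack and the tube place is empty. One check of the height and level from the wells.

```bash
python3 - <<'E'
import numpy as np,cv2
from h import *
p=np.load("wrist10.npz");a=p["a"];g=a.max(2)
m=np.zeros_like(g);m[60:155,265:370]=(g[60:155,265:370]<60)
n,l,s,c=cv2.connectedComponentsWithStats(m)
P=np.array([c[i] for i in range(1,n) if s[i,4]>100 and abs(s[i,2]-s[i,3])<6 and s[i,2]>12]);print(P.round(1).tolist())
W=ray(p,P,.13);print(W.round(4).tolist(),W.mean(0).round(4))
K,R,t=p["K"],p["R"],p["t"];D=p["d"]
# flange-top depth points next to wells -> plane fit
pts=[]
for (u,v) in P:
    for du,dv in((-11,0),(11,0),(0,10),(0,-10)):
        x,y=int(u+du),int(v+dv);z=float(D[y,x]);X=R.T@(z*np.linalg.inv(K)@[x,y,1]-t)
        if abs(X[2]-.13)<.008: pts.append(X)
pts=np.array(pts);A=np.c_[pts[:,:2]-pts[:,:2].mean(0),np.ones(len(pts))]
f=np.linalg.lstsq(A,pts[:,2],rcond=None)[0];print(len(pts),"z",f[2].round(4),"tilt deg",np.degrees(f[:2]).round(2),"sd",(pts[:,2]-A@f).std().round(4))
E
```

```text
[[289.4, 78.3], [344.0, 78.3], [275.6, 111.7], [357.8, 111.9], [290.9, 143.3], [342.4, 143.4]]
[[0.4515, -0.2491, 0.13], [0.4506, -0.2049, 0.13], [0.4779, -0.2608, 0.13], [0.4768, -0.1922, 0.13], [0.504, -0.2481, 0.13], [0.5033, -0.2038, 0.13]] [ 0.4773 -0.2265  0.13  ]
24 z 0.1317 tilt deg [0.12 0.28] sd 0.0011
```

```bash
python3 -c "
from cell import workorder; print(workorder.hand_in())"
```

```text
the job is handed in; nothing more can be done
None
```

The six-well tube head is fitted to the mixer spindle and released, and the job was handed in at about 12.2 s on the robot's clock. I lowered it in small steps until it met the spindle at about 16 N, eased off, opened the jaws and backed away.

Last checks:
- **Height:** the tool stopped 59.9 mm higher than at the rack grasp. The spindle face is 60 mm above the rack top, so the flange is fully home.
- **Flange:** the last wrist view's depth shows it level within 0.3°. That depth puts the flange top at 131.7 mm instead of 130, within the camera's 2 mm calibration. The contact height agrees with fully home.
- **Position:** the wells' centre is within about 1 mm of the spindle axis, and both dogs sit centred in the notches.
- **Surroundings:** the plate and clip heads are still in the rack, the orange look-alike was not touched, and the gripper is clear.

My first two move commands were refused because every row needs all seven keys. Nothing moved.

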